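Load the dry bath with reagent bottles

TASK

Load the dry bath so the reagents can warm up: stand each of the four reagent bottles around the open petri dish in the aluminium block bored for its size, every bottle fully down on the floor of its own bore. Keep the bottles upright as you carry them, and leave the dish where it is.

Things in the scene. Friction and masses are not known exactly. Their poses are not given: they have to be found in the camera images.
- reagent_c: smallest bottle: brown, black screw cap; loose, standing on the bench. Round, 24 mm in diameter and 48 mm tall; the body with its shoulder ends 39 mm up, the narrower cap (18 mm across) above that. Origin at the centre of its underside, z up along the bottle.
- dropper_bottle: second smallest bottle: brown, black screw cap; loose, standing on the bench. Round, 34 mm in diameter and 70 mm tall; the body with its shoulder ends 57 mm up, the narrower cap (25 mm across) above that. Origin at the centre of its underside, z up along the bottle.
- reagent_d: second largest bottle: white, red screw cap; loose, standing on the bench. Round, 44 mm in diameter and 85 mm tall; the body with its shoulder ends 70 mm up, the narrower cap (33 mm across) above that. Origin at the centre of its underside, z up along the bottle.
- reagent_e: largest bottle: brown, white screw cap (a like bottle that stands at the very back of the bench, out of the work area, is not meant); loose, standing on the bench. Round, 54 mm in diameter and 105 mm tall; the body with its shoulder ends 86 mm up, the narrower cap (40 mm across) above that. Origin at the centre of its underside, z up along the bottle.
- block_24: aluminium block with the smallest bore, sitting in one of the bath's four wells (which one varies); fixed. 80 x 80 x 60 mm. One round vertical bore in the centre of its top, 30 mm in diameter and 15 mm deep, mouth widened by a 5 mm chamfer; made for the 24 mm bottle. Origin at the centre of the block's underside, z up: the top face is at z = 60 mm, the bore's floor at z = 45 mm.
- block_34: aluminium block with the second smallest bore, sitting in one of the bath's four wells (which one varies); fixed. 80 x 80 x 60 mm. One round vertical bore in the centre of its top, 40 mm in diameter and 26 mm deep, mouth widened by a 5 mm chamfer; made for the 34 mm bottle. Origin at the centre of the block's underside, z up: the top face is at z = 60 mm, the bore's floor at z = 34 mm.
- block_44: aluminium block with the second largest bore, sitting in one of the bath's four wells (which one varies); fixed. 80 x 80 x 60 mm. One round vertical bore in the centre of its top, 50 mm in diameter and 36 mm deep, mouth widened by a 5 mm chamfer; made for the 44 mm bottle. Origin at the centre of the block's underside, z up: the top face is at z = 60 mm, the bore's floor at z = 24 mm.
- block_54: aluminium block with the largest bore, sitting in one of the bath's four wells (which one varies); fixed. 80 x 80 x 60 mm. One round vertical bore in the centre of its top, 60 mm in diameter and 45 mm deep, mouth widened by a 5 mm chamfer; made for the 54 mm bottle. Origin at the centre of the block's underside, z up: the top face is at z = 60 mm, the bore's floor at z = 15 mm.
- dry_bath: white bench dry bath, fixed; a square shell 196 x 196 mm, 74 mm high, holding the four blocks two by two at 82 mm pitch (their tops stand 80 mm above the bench), with a low sloping keypad console reaching 156 mm from the origin on its -x side. Origin under the centre of the four blocks, at bench level; its x and y run along the block rows.
- petri_dish_0: open petri dish with agar, 62 mm across and 14 mm high, loose on the bench among the bottles (not the one in the card tray further back); to be left where it is. Origin at the centre of its underside.
Things that resemble listed ones, but are neither listed nor needed, are in the scene too. What is shaped like the reagent_e but purple or yellow is not meant.

How it is judged:
At the end, for the whole second after the job is handed in: Each bottle stands in the bore made for it: its axis within 8 mm of the block's centre, its underside within 4 mm of the bore's floor, tilted less than 0.15 rad, released and at rest (horizontal distance between reagent_c and block_24 below 0.008 m and z of reagent_c in the frame of block_24 between 0.041 and 0.049 m and angle between each of reagent_c, dropper_bottle, reagent_d, reagent_e's own z axis and vertical below 0.15 rad and linear speed of each of reagent_c, dropper_bottle, reagent_d, reagent_e below 0.02 m/s and contact force between the fingers and reagent_c below 0.1 N and horizontal distance between dropper_bottle and block_34 below 0.008 m and z of dropper_bottle in the frame of block_34 between 0.03 and 0.038 m and contact force between the fingers and dropper_bottle below 0.1 N and horizontal distance between reagent_d and block_44 below 0.008 m and z of reagent_d in the frame of block_44 between 0.02 and 0.028 m and contact force between the fingers and reagent_d below 0.1 N and horizontal distance between reagent_e and block_54 below 0.008 m and z of reagent_e in the frame of block_54 between 0.011 and 0.019 m and contact force between the fingers and reagent_e below 0.1 N); the robot touches nothing.
It fails at once if the smallest bottle tipped by more than 40 degrees (angle between reagent_c's own z axis and vertical above 0.7 rad).
It fails at once if the second smallest bottle tipped by more than 40 degrees (angle between dropper_bottle's own z axis and vertical above 0.7 rad).
It fails at once if the second largest bottle tipped by more than 40 degrees (angle between reagent_d's own z axis and vertical above 0.7 rad).
It fails at once if the largest bottle tipped by more than 40 degrees (angle between reagent_e's own z axis and vertical above 0.7 rad).
It fails at once if the petri dish moved by more than 30 mm (distance of petri_dish_0 from where it was at the start of the episode above 0.03 m).
It also fails if it takes over 109 s, if anything falls off the work surface, if the arm or the gripper's body presses on something with over 40 N, if the wrist force passes 120 N, or if a joint passes its speed limit or range.

ROBOT

A 6-joint arm with a two-finger parallel gripper is mounted at the origin on a cart in front of the work surface, level with it; the furniture and walls round the work are solid. World frame = base frame: x ahead of the robot, y to its left, z up, the work surface at z = 0. Lengths are in m, angles in rad, forces in N, time in s.
With the tool pointing down it reaches from about 0.35 to 0.95 m from the base axis. Payload 17.4 kg.
Tool frame: the origin (TCP) lies between the finger pads; the fingertips stand 25 mm ahead of it and the grasp point (between the pads) lies 6 mm ahead of it; z points along the fingers, y is the line along which they close (so a half turn about z gives the same grasp; the last joint's range is limited). The gripper opens to 93 mm and grips with 3 to 60 N. Pads are 15 mm wide; open, the fingers measure 128 mm over their backs; the gripper's body (75 mm by 188 mm) begins 65 mm behind the grasp point.
Start: joints at [1.216, 0.116, 1.442, -0, 1.584, -0.038], TCP at [0.21, 0.641, 0.244] pointing down, gripper open.
Joint ranges: [-2.83, 2.83], [-0.83, 2.19], [0.07, 2.5], [-1.14, 4.28], [0.01, 3], [-2.97, 2.97]. Speed limits (rad/s): [1.89, 1.89, 2.22, 3.14, 3.14, 3.14].

INTERFACE

Orientations are given as a unit quaternion [x, y, z, w].
In Python, from cell import get_state, get_image, sign_off gives the robot as it stands. The module is installed in compiled form; this text tells all that it offers.
- The arm moves only by the tool move_arm, never from a script. Its argument "targets" is one flat list of numbers, 4 for each row, row after row: the shift along the tool's x, y, z in cm, then the turn about the tool's z in rad. A call has 1 to 20 rows; each row shifts and turns the commanded pose from where the row before left it, along the tool's axes as they then stand; what a row does not reach is not made up. A row lasts 1/10 s, in which the tool goes at most 50 mm and 8.59 degrees, less where a joint would pass 70% of its speed; a pose out of reach is approached as far as the arm can. A call with a gripper value outside its range is refused whole. "grip" is the opening in per cent of the stroke, from 0 (shut) to 100 (fully open), set as the call begins (left out, the last holds). The fingers move at their own pace and stop on an object; the grip force is fixed at half the most. Time passes only in rows, so rows that do not move let the fingers close. It gives the time, the measured TCP pose, the force, the opening and the grip force at its end, in the units of the state.
- get_state(): the state, without advancing time (a new reading comes with each control period).
- get_image(name): name is "side" or "top"; returns a dict with "color" (420x560x3 uint8, blue, green, red), "fx", "fy", "cx", "cy" (pixels), "k1" (the pictures are not rectified: a ray, as slopes to the right and down, at radius r is drawn at 1 + k1 r^2 times it, then the intrinsics apply), "extrinsics" (4x4, takes a point from world to camera coordinates). Camera axes: x right, y down, z forward; pixel columns grow to the right and rows downward; lengths in m; the calibration is good to about 2 mm. A picture is of the moment at which its call begins. There is no depth.
- sign_off(): hands the job in; it is judged then, once.
The state is a dict: "time": time; "q": joint angles; "dq": joint speeds; "joint_torque": joint torques, N m; "position": TCP position; "ee_rot": TCP orientation; "force": force on the tool from outside, world axes, zero at the start; "wrist_torque": the same for the moment, N m; "grip_width": finger opening in m; "gripper_force": force on a finger pad.
Only numpy, scipy, OpenCV 4.12 (cv2) and the standard library are available. Lean on these libraries where they do the work, as an engineer would, in place of code of your own. Each camera call takes 0.05 s, during which the arm holds its last target. There are 200 camera calls.

## Working session

There is one attempt and no reset: what is moved stays moved. The work goes in short steps, Python scripts to look and compute and a tool call to move; the robot and the scene stay as the last step left them, time stands still between calls to the robot, and variables do not carry over. Pictures are saved under pics/ and viewed, at most 14 in all, crops included, and the job is handed in when it is done.

Besides the shell and the picture viewer there is one more tool, called after "Emit:" as name(argument=value, ...), one argument or row to a line, values as JSON. move_arm: Moves the arm, as the interface text tells. Its arguments: {"type":"object","properties":{"targets":{"type":"array","items":{"type":"number"}},"grip":{"type":"number"}},"required":["targets"]}

```bash
mkdir -p pics; cat > h.py <<'E'
import numpy as np, cv2
from cell import get_state,get_image,sign_off
def ray(im,u,v):
    x=np.array([(u-im['cx'])/im['fx'],(v-im['cy'])/im['fy']]); s=x.copy()
    for _ in range(20): s=x/(1+im['k1']*(s@s))
    E=np.array(im['extrinsics']); R,t=E[:3,:3],E[:3,3]
    return -R.T@t, R.T@np.array([s[0],s[1],1])
def onz(im,u,v,z):
    o,d=ray(im,u,v); return o+d*(z-o[2])/d[2]
def proj(im,p):
    E=np.array(im['extrinsics']); c=E[:3,:3]@np.array(p)+E[:3,3]; s=c[:2]/c[2]; s=s*(1+im['k1']*(s@s))
    return s*[im['fx'],im['fy']]+[im['cx'],im['cy']]
E
python3 - <<'E'
from h import *
import pickle
for n in ['top','side']:
    im=get_image(n); pickle.dump(im,open(n+'.pkl','wb')); cv2.imwrite(f'pics/{n}0.png',im['color'])
    print(n,im['fx'],im['k1'],ray(im,im['cx'],im['cy']))
s=get_state(); print({k:np.round(v,3) for k,v in s.items()})
E
```

```text
top 528.7655602748478 -0.19611489517943603 (array([ 0.33872426, -0.06099116,  1.14679922]), array([ 0.16462516, -0.01913834, -0.98617051]))
side 438.25182511201854 -0.12480726550124677 (array([ 0.03281578, -0.831701  ,  0.51030294]), array([ 0.49776764,  0.74085359, -0.45095825]))
{'time': np.float64(0.1), 'q': array([ 1.216,  0.116,  1.442, -0.   ,  1.584, -0.038]), 'dq': array([ 0.001, -0.   , -0.003, -0.   , -0.001, -0.   ]), 'joint_torque': array([ 2.0000e-03, -7.2290e+01, -6.2387e+01,  7.8000e-02,  2.3000e-02,
       -0.0000e+00]), 'position': array([0.21 , 0.641, 0.243]), 'ee_rot': array([ 0.158,  0.987, -0.001, -0.   ]), 'force': array([ 0.756, -0.102,  0.948]), 'wrist_torque': array([-0.019, -0.015, -0.046]), 'gripper_force': np.float64(0.0), 'grip_width': np.float64(0.093)}
```

View pics/top0.png

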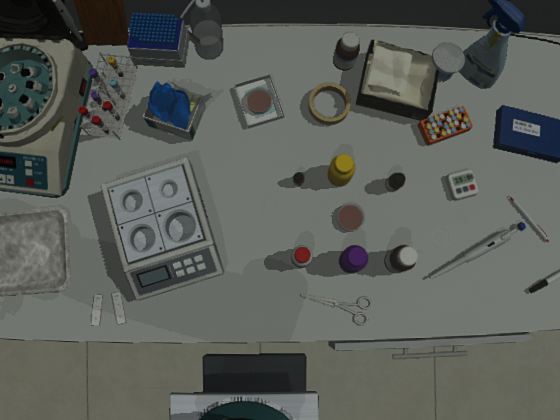

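View pics/side0.png

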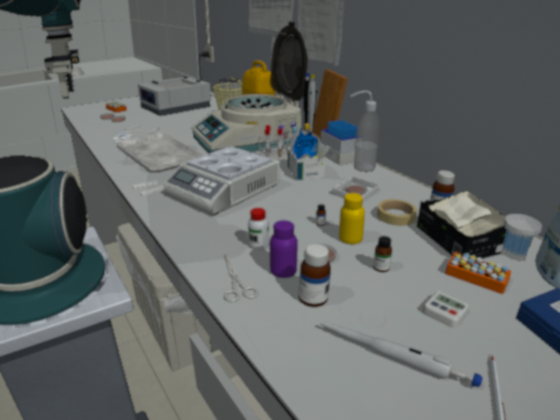

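Top view: caps at c (298,179), dropper (396,181), d red (302,256), e white (403,258), and yellow (342,170) and purple (353,259) decoys. The dish is at (349,217). A like brown, white-capped bottle stands at the back (347,48), so it is not the one meant. The bores are at (168,188) smallest, (132,201), (142,238) and (179,225) largest.

```bash
python3 - <<'E'
from h import *
import pickle
im=pickle.load(open('top.pkl','rb'));c=im['color']
a=cv2.resize(c[150:280,280:425],None,fx=5,fy=4.5,interpolation=cv2.INTER_CUBIC)
a=cv2.resize(c[155:275,280:425],None,fx=5,fy=5,interpolation=cv2.INTER_CUBIC)
b=cv2.resize(c[155:275,100:225],None,fx=5,fy=5,interpolation=cv2.INTER_CUBIC)
for g,u0 in((a,280),(b,100)):
    for k in range(0,g.shape[1],50): cv2.putText(g,str(u0+k//5),(k,10),0,.35,(0,255,255),1); cv2.line(g,(k,12),(k,18),(0,255,255),1)
    for k in range(0,600,50): cv2.putText(g,str(155+k//5),(0,k+4),0,.35,(0,255,255),1)
cv2.imwrite('pics/a1.png',a);cv2.imwrite('pics/b1.png',b)
g=cv2.cvtColor(cv2.resize(c,None,fx=4,fy=4,interpolation=cv2.INTER_CUBIC),cv2.COLOR_BGR2GRAY)
x=cv2.HoughCircles(g[600:1120,400:920],cv2.HOUGH_GRADIENT,1,60,param1=80,param2=30,minRadius=20,maxRadius=85)
print(np.round((x[0]+[400,600,0])/4,1))
E
```

```text
[[141.6 237.4  13.7]
 [180.1 226.6  14.8]
 [131.9 200.9  19.7]
 [169.4 189.9   7.8]]
```

View pics/a1.png

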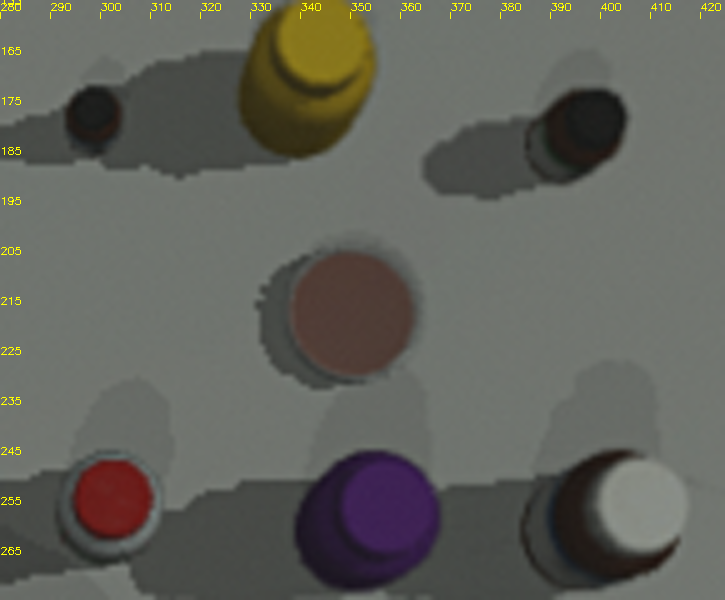

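View pics/b1.png

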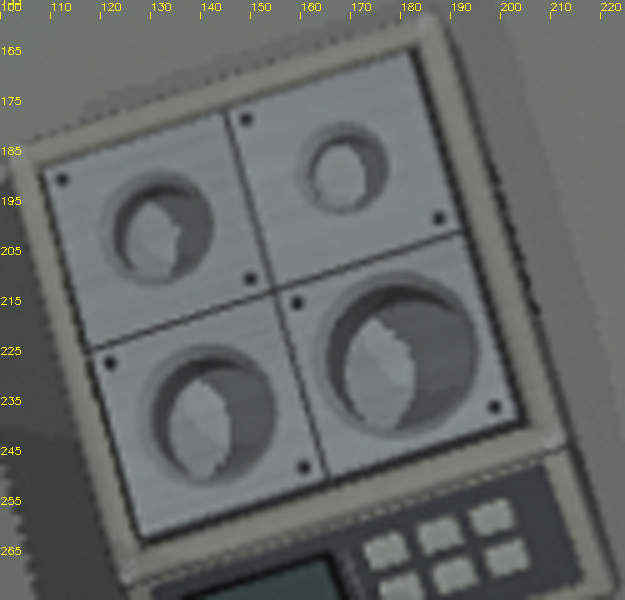

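The crop confirms the black caps: the smallest at (299,177) is c, the larger at (399,179) the dropper. The red cap (302,255) is d, and the white cap on the brown body (409,256) is e. Bore sizes: right-back is 24, left-back 34, left-front 44, right-front 54.

```bash
python3 - <<'E'
from h import *
import pickle
im=pickle.load(open('top.pkl','rb'));c=im['color'];si=pickle.load(open('side.pkl','rb'))
hsv=cv2.cvtColor(c,cv2.COLOR_BGR2HSV).astype(int);V=hsv[...,2];S=hsv[...,1];H=hsv[...,0]
def cen(m,box):
    u0,v0,u1,v1=box;k=np.zeros_like(m);k[v0:v1,u0:u1]=m[v0:v1,u0:u1]
    n,l,st,ce=cv2.connectedComponentsWithStats(k.astype(np.uint8));i=1+np.argmax(st[1:,4]);
    return st[i],ce[i]
B={'c':(V<45,(288,168,310,188),.048,.018),'drop':(V<42,(388,165,410,192),.070,.025),'d':((S>140)&((H<8)|(H>172)),(290,240,315,270),.085,.033),'e':((V>115)&(S<60),(398,243,420,270),.105,.040)}
for n,(m,b,h,dia) in B.items():
    st,ce=cen(m,b);p=onz(im,*ce,h);L=onz(im,ce[0]-.5,ce[1],h)-onz(im,ce[0]+.5,ce[1],h)
    print(n,st,ce.round(1),p.round(4),'dia',np.sqrt(4*st[4]/np.pi)*np.linalg.norm(L),'side px',proj(si,p).round(1), 'base top px',proj(im,[*p[:2],0]).round(1))
st,ce=cen((S>50)&(V>60)&(H<20),(335,200,365,235));print('dish',ce,onz(im,*ce,.01))
q=np.array([(38,167),(415,50),(525,420),(142,543)])/5+[100,155]-.4
P=np.array([onz(im,*x,.08) for x in q]);print(P.round(4),[np.linalg.norm(P[i]-P[i-1]).round(4) for i in range(4)])
C=P.mean(0);ax=(P[1]+P[0]-P[2]-P[3]);ax/=np.linalg.norm(ax);yl=np.array([-ax[1],ax[0],0])
print('C',C,'yaw',np.arctan2(ax[1],ax[0]))
for n,a,b in(('24',1,-1),('34',1,1),('44',-1,1),('54',-1,-1)):
    x=C+.041*(a*ax+b*yl); print(n,x.round(4),proj(im,x).round(1))
# side caps
k=cv2.resize(si['color'][195:305,240:405],None,fx=4.8,fy=4.8,interpolation=cv2.INTER_CUBIC)
for t in range(0,k.shape[1],48): cv2.putText(k,str(240+t//48*10),(t,10),0,.35,(0,0,255),1)
for t in range(0,k.shape[0],48): cv2.putText(k,str(195+t//48*10),(0,t+4),0,.35,(0,0,255),1)
cv2.imwrite('pics/s1.png',k)
E
```

```text
c [293 173  11  13 106] [298.2 178.4] [ 0.6065 -0.1237  0.048 ] dia 0.024866795876307506 side px [318.7 204.7] base top px [297.1 183.5]
drop [389 173  16  18 199] [396.3 180.4] [ 0.5951 -0.331   0.07  ] dia 0.03458855559160196 side px [379.6 236.6] base top px [389.1 187.7]
d [295 247  15  15 184] [302.  254.2] [ 0.4404 -0.1258  0.085 ] dia 0.0309197445136493 side px [257.3 208.9] base top px [299.7 258. ]
e [400 243  20  27 372] [411.  255.4] [ 0.4321 -0.3444  0.105 ] dia 0.045055497945344 side px [318.5 249.8] base top px [398.6 260. ]
dish [349.8776824  217.39270386] [ 0.52685971 -0.23748089  0.01      ]
[[0.5843 0.2793 0.08  ]
 [0.6317 0.1193 0.08  ]
 [0.4753 0.0714 0.08  ]
 [0.4261 0.2293 0.08  ]] [np.float64(0.1659), np.float64(0.1669), np.float64(0.1636), np.float64(0.1654)]
C [0.52933056 0.17480676 0.08      ] yaw 0.30144633839735574
24 [0.5807 0.1478 0.08  ] [168.5 188.6]
34 [0.5563 0.2261 0.08  ] [131.2 200.7]
44 [0.478  0.2018 0.08  ] [141.7 237.9]
54 [0.5024 0.1235 0.08  ] [179.4 225.7]
```

View pics/s1.png

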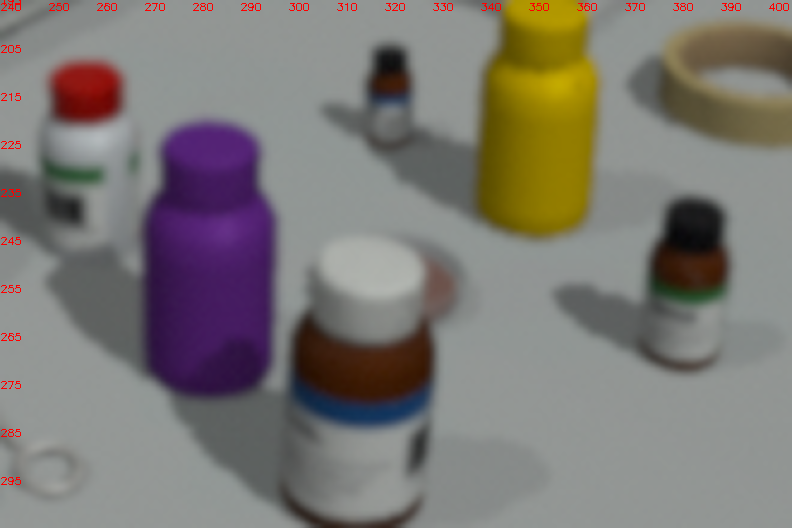

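```bash
python3 - <<'E'
from h import *
import pickle
im=pickle.load(open('top.pkl','rb'));si=pickle.load(open('side.pkl','rb'))
for n,t,s,h in(('c',(298.6,177.2),(320.9,205.6),.048),('drop',(398.5,178.4),(384.6,239.3),.07),('d',(302,254.3),(258,210.2),.085),('e',(408.3,255.6),(317.2,249.8),.105)):
    a=onz(im,*t,h);b=onz(si,*s,h);print(n,a.round(4),b.round(4), proj(si,a).round(1))
# reference block centre in side? print expected side pixel of bores
for p in([.5807,.1478,.08],[.5563,.2261,.08],[.478,.2018,.08],[.5024,.1235,.08]): print(proj(si,p).round(1))
k=cv2.resize(si['color'][140:215,160:285],None,fx=6,fy=6,interpolation=cv2.INTER_CUBIC)
for t in range(0,k.shape[1],60): cv2.putText(k,str(160+t//6),(t,10),0,.35,(0,0,255),1)
for t in range(0,k.shape[0],60): cv2.putText(k,str(140+t//6),(0,t+4),0,.35,(0,0,255),1)
cv2.imwrite('pics/s2.png',k)
E
```

```text
c [ 0.6091 -0.1246  0.048 ] [ 0.6079 -0.13    0.048 ] [319.9 204.6]
drop [ 0.5995 -0.336   0.07  ] [ 0.5962 -0.3436  0.07  ] [383.  237.1]
d [ 0.4402 -0.1259  0.085 ] [ 0.4387 -0.1315  0.085 ] [257.3 209. ]
e [ 0.4319 -0.3388  0.105 ] [ 0.4301 -0.3432  0.105 ] [316.4 248.3]
[250.6 158.6]
[229.4 151.9]
[207.8 160. ]
[229.1 167.3]
```

View pics/s2.png

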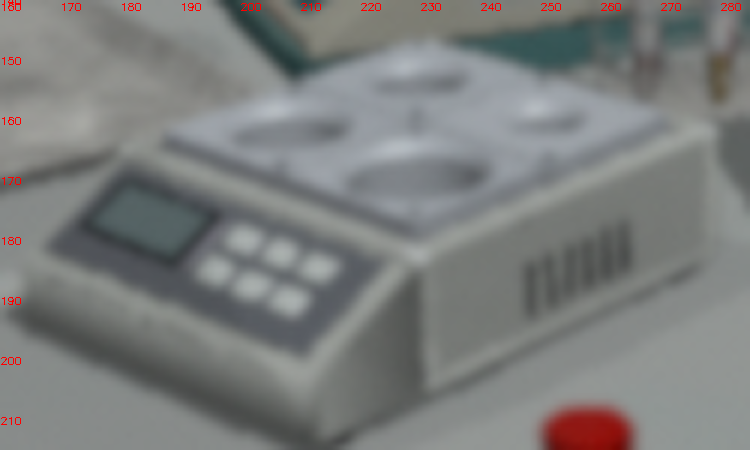

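Side view: bores at (251,160), (230,154), (208,162) and (230,169), the same ~1.5 px offset as the bottles, so relative positions hold. I'll turn the tool so it closes along world x, then go to the dropper.

Emit:
move_arm(
  targets=[0, 0, 0, 0.14, 0, 0, 0, 0.14, 0, 0, 0, 0.14, 0, 0, 0, 0.14, 0, 0, 0, 0.14, 0, 0, 0, 0.14, 0, 0, 0, 0.14, 0, 0, 0, 0.14, 0, 0, 0, 0.133, -4, 1.5, 0, 0, -4, 1.5, 0, 0, -4, 1.5, 0, 0, -4, 1.5, 0, 0, -4, 1.5, 0, 0, -4, 1.5, 0, 0, -4, 1.5, 0, 0, -4, 1.5, 0, 0, -4, 1.5, 0, 0, -4, 1.5, 0, 0, 0, 0, 0, 0],
  grip=100,
)

```text
time: 2.1
position: [0.3618, 0.2381, 0.2437]
ee_rot: [0.708, 0.706, 0.0, 0.0]
force: [-0.5, 0.2, -0.3]
grip_width: 0.093
gripper_force: 0.0
```

Emit:
move_arm(
  targets=[-4.12, 1.69, 0, 0, -4.12, 1.69, 0, 0, -4.12, 1.69, 0, 0, -4.12, 1.69, 0, 0, -4.12, 1.69, 0, 0, -4.12, 1.69, 0, 0, -4.12, 1.69, 0, 0, -4.12, 1.69, 0, 0, -4.12, 1.69, 0, 0, -4.12, 1.69, 0, 0, -4.12, 1.69, 0, 0, -4.12, 1.69, 0, 0, -4.12, 1.69, 0, 0, -4.12, 1.69, 0, 0, 0, 0, 3, 0, 0, 0, 3, 0, 0, 0, 3, 0, 0, 0, 1, 0, 0, 0, 0, 0, 0, 0, 0, 0],
)

```text
time: 4.1
position: [0.5984, -0.335, 0.1452]
ee_rot: [0.707, 0.708, 0.0, 0.001]
force: [-0.3, -0.7, 0.4]
grip_width: 0.0928
gripper_force: 0.0
```

```bash
cat > crop.py <<'E'
import sys;from h import *
cam,u0,v0,w,hh,f,name=sys.argv[1],*map(int,sys.argv[2:7]),sys.argv[7]
im=get_image(cam);s=get_state()
k=cv2.resize(im['color'][v0:v0+hh,u0:u0+w],None,fx=f,fy=f,interpolation=cv2.INTER_CUBIC)
for t in range(0,w,10): cv2.putText(k,str(u0+t),(t*f,10),0,.35,(0,0,255),1)
for t in range(0,hh,10): cv2.putText(k,str(v0+t),(0,t*f+4),0,.35,(0,0,255),1)
cv2.imwrite(f'pics/{name}.png',k)
p=np.array(s['position']);print('tcp',p.round(4),'tip px',proj(im,p-[0,0,.025]).round(1),'tips',proj(im,p+[s['grip_width']/2,0,-.025]).round(1),proj(im,p-[s['grip_width']/2,0,.025]).round(1))
E
python3 crop.py side 330 150 110 120 5 s3
```

```text
tcp [ 0.5986 -0.3351  0.1456] tip px [385.3 214.2] tips [402.1 208. ] [367.3 220.7]
```

View pics/s3.png

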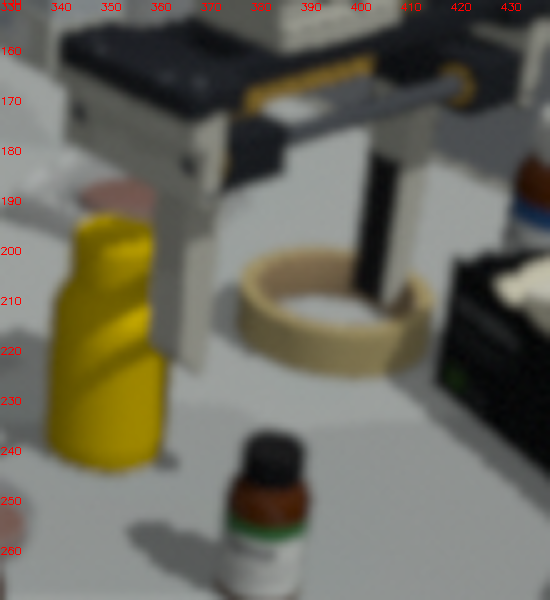

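Seen through the side camera, the finger bottom (403,210) sits about 2 px below its prediction. That is the same offset as the bottles and bores show, so the top-view positions hold in the robot frame. Descending and gripping.

Emit:
move_arm(
  targets=[0, 0, 2, 0, 0, 0, 2, 0, 0, 0, 2, 0, 0, 0, 1.5, 0, 0, 0, 1, 0, 0, 0, 0.6, 0, 0, 0, 0, 0, 0, 0, 0, 0, 0, 0, 0, 0],
)

```text
time: 5.05
position: [0.5982, -0.3352, 0.0535]
ee_rot: [0.707, 0.707, 0.0, 0.001]
force: [-0.2, 0.3, -0.9]
grip_width: 0.0929
gripper_force: 0.0
```

Emit:
move_arm(
  targets=[0, 0, 0, 0, 0, 0, 0, 0, 0, 0, 0, 0, 0, 0, 0, 0, 0, 0, 0, 0, 0, 0, 0, 0, 0, 0, 0, 0, 0, 0, 0, 0, 0, 0, 0, 0, 0, 0, 0, 0],
  grip=0,
)

```text
time: 6.05
position: [0.5979, -0.335, 0.0527]
ee_rot: [0.707, 0.707, -0.0, 0.0]
force: [0.3, -0.3, 1.0]
grip_width: 0.033
gripper_force: 29.8
```

Emit:
move_arm(
  targets=[0, 0, -1, 0, 0, 0, -2, 0, 0, 0, -3, 0, 0, 0, -3, 0, 0, 0, -3, 0, 0, 0, -1, 0, 1, 0, 0, 0, 2, -0.2, 0, 0, 3, -0.2, 0, 0, 3.5, -0.3, 0, 0, 3.5, -0.3, 0, 0, 3.5, -0.3, 0, 0, 3.5, -0.3, 0, 0, 3.5, -0.3, 0, 0, 3.5, -0.3, 0, 0, 3.5, -0.3, 0, 0, 3.5, -0.3, 0, 0, 3.5, -0.3, 0, 0, 3.5, -0.3, 0, 0, 3.5, -0.3, 0, 0],
)

```text
time: 8.05
position: [0.5585, 0.1123, 0.1807]
ee_rot: [0.707, 0.708, -0.001, -0.001]
force: [0.5, 0.1, -0.6]
grip_width: 0.0326
gripper_force: 29.8
```

Emit:
move_arm(
  targets=[3.5, -0.2, 0, 0, 3.5, -0.2, 0, 0, 3, -0.1, 0, 0, 2, -0.1, 0, 0, 1, 0, 0, 0, 0, 0, 0, 0, 0, 0, 0, 0, 0, 0, 0, 0],
)

```text
time: 8.85
position: [0.5542, 0.2391, 0.1824]
ee_rot: [0.707, 0.707, -0.0, -0.0]
force: [-0.5, -0.0, 0.2]
grip_width: 0.033
gripper_force: 29.8
```

```bash
python3 crop.py top 85 150 150 120 5 t4
```

```text
tcp [0.5543 0.2391 0.1826] tip px [114.6 193.9] tips [114.9 185.7] [114.2 202.2]
```

View pics/t4.png

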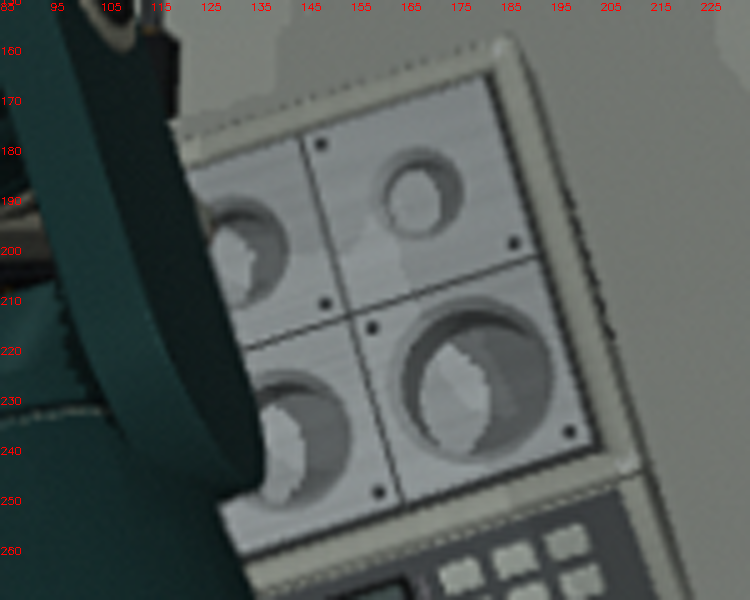

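```bash
python3 - <<'E'
from h import *
import pickle
im=pickle.load(open('top.pkl','rb'))
P=[onz(im,u,v,.08) for u,v in((168.2,188.4),(131.1,200.4),(141.1,237.8),(179,225.6))]
print(np.round(P,4),[np.linalg.norm(P[i]-P[i-1]).round(4) for i in range(4)])
E
```

```text
[[0.5811 0.1485 0.08  ]
 [0.5569 0.2265 0.08  ]
 [0.4782 0.203  0.08  ]
 [0.5027 0.1244 0.08  ]] [np.float64(0.082), np.float64(0.0817), np.float64(0.0821), np.float64(0.0823)]
```

Emit:
move_arm(
  targets=[-0.6, 0.1, 0, 0, -0.6, 0.1, 0, 0, 0, 0, 1, 0, 0, 0, 1, 0, 0, 0, 1, 0, 0, 0, 0, 0, 0, 0, 0, 0, 0, 0, 0, 0],
)

```text
time: 9.7
position: [0.5564, 0.2281, 0.153]
ee_rot: [0.707, 0.708, 0.0, 0.0]
force: [-0.2, 0.2, -1.4]
grip_width: 0.0331
gripper_force: 29.8
```

```bash
python3 crop.py side 190 100 90 90 6 s5
```

```text
tcp [0.5565 0.2281 0.1531] tip px [228.3 135.5] tips [233.5 134.5] [223.1 136.5]
```

View pics/s5.png

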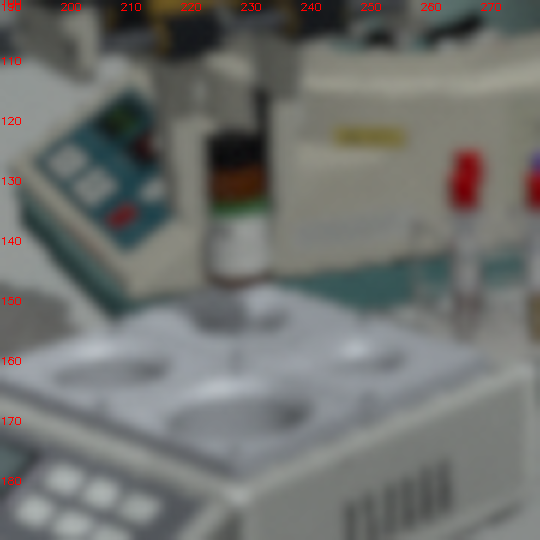

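The held dropper (u≈230) hangs upright above its bore (230,153). Lowering it.

Emit:
move_arm(
  targets=[0, 0, 1, 0, 0, 0, 1, 0, 0, 0, 1, 0, 0, 0, 0.6, 0, 0, 0, 0.5, 0, 0, 0, 0.3, 0, 0, 0, 0, 0, 0, 0, 0, 0],
)

```text
time: 10.55
position: [0.5564, 0.228, 0.1089]
ee_rot: [0.707, 0.707, 0.0, 0.0]
force: [0.2, 0.7, 0.0]
grip_width: 0.0327
gripper_force: 29.8
```

Emit:
move_arm(
  targets=[0, 0, 0.1, 0, 0, 0, 0, 0, 0, 0, 0, 0],
)

```text
time: 10.85
position: [0.5563, 0.228, 0.1078]
ee_rot: [0.707, 0.707, 0.0, 0.0]
force: [0.8, 0.5, -0.7]
grip_width: 0.0324
gripper_force: 29.8
```

Emit:
move_arm(
  targets=[0, 0, 0, 0, 0, 0, 0, 0, 0, 0, 0, 0, 0, 0, 0, 0, 0, 0, 0, 0, 0, 0, 0, 0, 0, 0, -1, 0, 0, 0, -2, 0, 0, 0, -3, 0, 0, 0, -3, 0, 0, 0, 0, 0, 0, 0, 0, 0],
  grip=60,
)

```text
time: 12.05
position: [0.5565, 0.228, 0.1987]
ee_rot: [0.707, 0.707, 0.001, 0.0]
force: [-0.5, 0.2, -1.0]
grip_width: 0.0558
gripper_force: 0.0
```

Emit:
move_arm(
  targets=[-3.54, -1.16, 0, 0, -3.54, -1.16, 0, 0, -3.54, -1.16, 0, 0, -3.54, -1.16, 0, 0, -3.54, -1.16, 0, 0, -3.54, -1.16, 0, 0, -3.54, -1.16, 0, 0, -3.54, -1.16, 0, 0, -3.54, -1.16, 0, 0, -3.54, -1.16, 0, 0, 0, 0, 0, 0, 0, 0, 0, 0, 0, 0, 0, 0, 0, 0, 2, 0, 0, 0, 2, 0],
  grip=100,
)

```text
time: 13.55
position: [0.4412, -0.1251, 0.1572]
ee_rot: [0.706, 0.708, 0.0, 0.0]
force: [0.1, -0.0, 0.3]
grip_width: 0.0931
gripper_force: 0.0
```

Emit:
move_arm(
  targets=[0, 0, 2, 0, 0, 0, 2, 0, 0, 0, 2, 0, 0, 0, 2, 0, 0, 0, 1, 0, 0, 0, 0.5, 0, 0, 0, 0, 0, 0, 0, 0, 0],
)

```text
time: 14.35
position: [0.4411, -0.1261, 0.0634]
ee_rot: [0.707, 0.708, 0.0, 0.0]
force: [-0.5, -0.4, 0.3]
grip_width: 0.0929
gripper_force: 0.0
```

Emit:
move_arm(
  targets=[0, 0, 0, 0, 0, 0, 0, 0, 0, 0, 0, 0, 0, 0, 0, 0, 0, 0, 0, 0, 0, 0, 0, 0, 0, 0, 0, 0, 0, 0, 0, 0, 0, 0, -1, 0, 0, 0, -2, 0, 0, 0, -3, 0, 0, 0, -3, 0, 0, 0, -3, 0, 0, 0, -1, 0, 0, 0, 0, 0],
  grip=0,
)

```text
time: 15.85
position: [0.4411, -0.1263, 0.194]
ee_rot: [0.707, 0.707, 0.001, 0.001]
force: [0.2, -1.2, -0.8]
grip_width: 0.0426
gripper_force: 30.0
```

Emit:
move_arm(
  targets=[1, 0, 0, 0, 2, 0.2, 0, 0, 3, 0.3, 0, 0, 3.5, 0.4, 0, 0, 3.5, 0.4, 0, 0, 3.5, 0.4, 0, 0, 3.5, 0.5, 0, 0, 3.5, 0.5, 0, 0, 3.5, 0.5, 0, 0, 3, 0.4, 0, 0, 2, 0.1, 0, 0, 0.9, 0, 0, 0, 0, 0, 0, 0, 0, 0, 0, 0, 0, 0, 0, 0],
)

```text
time: 17.35
position: [0.4773, 0.2021, 0.1925]
ee_rot: [0.707, 0.707, -0.0, 0.0]
force: [0.4, 0.3, -0.7]
grip_width: 0.0429
gripper_force: 30.0
```

```bash
python3 crop.py side 170 90 100 95 6 s6
```

```text
tcp [0.4773 0.2021 0.1926] tip px [205.3 128.9] tips [212.7 127.6] [197.8 130.3]
```

View pics/s6.png

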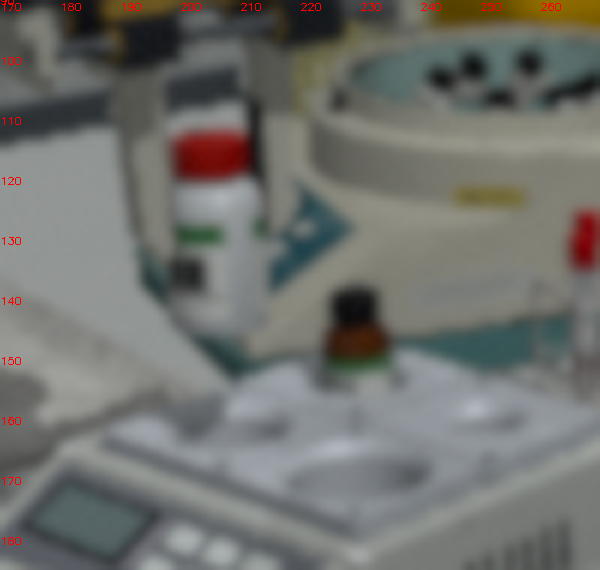

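The dropper is seated upright at (229,145), and d hangs upright at (206,128) over its bore. Lowering it and releasing.

Emit:
move_arm(
  targets=[0, 0, 2, 0, 0, 0, 2, 0, 0, 0, 1, 0, 0, 0, 1, 0, 0, 0, 1, 0, 0, 0, 0.7, 0, 0, 0, 0.4, 0, 0, 0, 0.3, 0, 0, 0, 0, 0, 0, 0, 0, 0],
)

```text
time: 18.4
position: [0.4775, 0.203, 0.109]
ee_rot: [0.707, 0.707, 0.0, 0.0]
force: [-0.4, 0.3, -1.0]
grip_width: 0.0431
gripper_force: 30.0
```

Emit:
move_arm(
  targets=[0, 0, 0.1, 0, 0, 0, 0, 0],
)

```text
time: 18.6
position: [0.4774, 0.2029, 0.1078]
ee_rot: [0.707, 0.707, 0.0, 0.0]
force: [-0.1, 0.0, -0.2]
grip_width: 0.0424
gripper_force: 30.0
```

Emit:
move_arm(
  targets=[0, 0, 0, 0, 0, 0, 0, 0, 0, 0, 0, 0, 0, 0, 0, 0, 0, 0, 0, 0, 0, 0, 0, 0, 0, 0, -1, 0, 0, 0, -2, 0, 0, 0, -3, 0, 0, 0, -3, 0, 0, 0, 0, 0, 0, 0, 0, 0],
  grip=70,
)

```text
time: 19.8
position: [0.4775, 0.203, 0.1986]
ee_rot: [0.707, 0.707, 0.001, 0.0]
force: [0.2, 0.0, -1.1]
grip_width: 0.065
gripper_force: 0.0
```

Emit:
move_arm(
  targets=[-3.28, 1.32, 0, 0, -3.28, 1.32, 0, 0, -3.28, 1.32, 0, 0, -3.28, 1.32, 0, 0, -3.28, 1.32, 0, 0, -3.28, 1.32, 0, 0, -3.28, 1.32, 0, 0, -3.28, 1.32, 0, 0, -3.28, 1.32, 0, 0, -3.28, 1.32, 0, 0, 0, 0, 0, 0, 0, 0, 0, 0, 0, 0, 0, 0, 0, 0, 2, 0, 0, 0, 2, 0, 0, 0, 2, 0, 0, 0, 0, 0, 0, 0, 0, 0],
  grip=70,
)

```text
time: 21.6
position: [0.6095, -0.1242, 0.1382]
ee_rot: [0.706, 0.708, -0.0, -0.0]
force: [0.3, 0.2, 0.2]
grip_width: 0.065
gripper_force: 0.0
```

Emit:
move_arm(
  targets=[0, 0, 2, 0, 0, 0, 2, 0, 0, 0, 2, 0, 0, 0, 2, 0, 0, 0, 1, 0, 0, 0, 0.6, 0, 0, 0, 0, 0, 0, 0, 0, 0],
)

```text
time: 22.4
position: [0.6101, -0.1251, 0.0428]
ee_rot: [0.707, 0.707, 0.0, 0.001]
force: [-0.2, 0.3, -0.0]
grip_width: 0.0652
gripper_force: 0.0
```

Emit:
move_arm(
  targets=[0, 0, 0, 0, 0, 0, 0, 0, 0, 0, 0, 0, 0, 0, 0, 0, 0, 0, 0, 0, 0, 0, 0, 0, 0, 0, 0, 0, 0, 0, 0, 0, 0, 0, 0, 0],
  grip=0,
)

```text
time: 23.3
position: [0.6096, -0.125, 0.0416]
ee_rot: [0.707, 0.707, -0.0, -0.0]
force: [-0.6, -0.2, 0.5]
grip_width: 0.0231
gripper_force: 29.8
```

Emit:
move_arm(
  targets=[0, 0, -1, 0, 0, 0, -2, 0, 0, 0, -3, 0, 0, 0, -2, 0, 0, 0, -1, 0, 1, 0, 0, 0, 2, -0.3, 0, 0, 3, -0.3, 0, 0, 3.5, -0.4, 0, 0, 3.5, -0.4, 0, 0, 3.5, -0.4, 0, 0, 3.5, -0.4, 0, 0, 3.5, -0.4, 0, 0, 2, -0.3, 0, 0, 1.3, 0, 0, 0, 0.5, 0, 0, 0, 0, 0, 0, 0, 0, 0, 0, 0, 0, 0, 0, 0],
)

```text
time: 25.2
position: [0.5805, 0.1471, 0.1316]
ee_rot: [0.707, 0.707, -0.0, 0.0]
force: [0.1, -0.7, -0.4]
grip_width: 0.0228
gripper_force: 29.8
```

```bash
python3 crop.py side 195 100 90 80 6 s7
```

```text
tcp [0.5805 0.1472 0.1316] tip px [250.4 149.4] tips [254.1 148.7] [246.7 150.2]
```

View pics/s7.png

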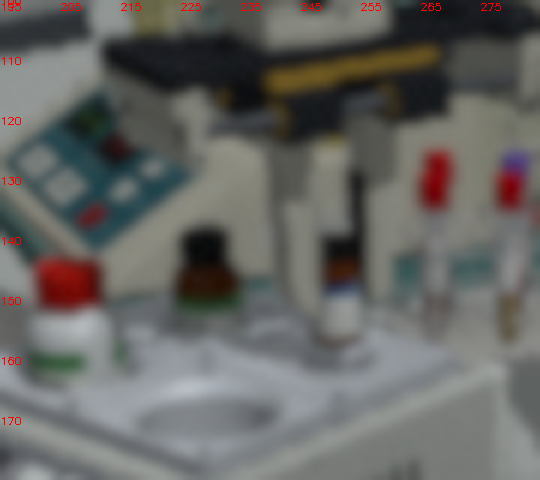

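d and the dropper are seated upright, and c hangs at (252,150) over its bore (251,160). Lowering it.

Emit:
move_arm(
  targets=[0.08, 0, 0.7, 0, 0, 0, 0.6, 0, 0, 0, 0.5, 0, 0, 0, 0.3, 0, 0, 0, 0.3, 0, 0, 0, 0, 0, 0, 0, 0, 0],
)

```text
time: 25.95
position: [0.5804, 0.1488, 0.1077]
ee_rot: [0.707, 0.707, 0.0, 0.0]
force: [0.0, -0.0, 0.6]
grip_width: 0.0229
gripper_force: 29.8
```

Emit:
move_arm(
  targets=[0, 0, 0.1, 0, 0, 0, 0, 0],
)

```text
time: 26.15
position: [0.5804, 0.1488, 0.1067]
ee_rot: [0.707, 0.707, 0.0, 0.0]
force: [-0.5, 0.8, -1.2]
grip_width: 0.0229
gripper_force: 29.8
```

Emit:
move_arm(
  targets=[0, 0, 0, 0, 0, 0, 0, 0, 0, 0, 0, 0, 0, 0, 0, 0, 0, 0, 0, 0, 0, 0, -1, 0, 0, 0, -2, 0, 0, 0, -3, 0, 0, 0, -3, 0, 0, 0, 0, 0],
  grip=48,
)

```text
time: 27.15
position: [0.5817, 0.1491, 0.2021]
ee_rot: [0.707, 0.707, 0.003, 0.002]
force: [0.2, -0.6, -0.2]
grip_width: 0.0447
gripper_force: 0.0
```

Emit:
move_arm(
  targets=[-3.75, -1.14, 0, 0, -3.75, -1.14, 0, 0, -3.75, -1.14, 0, 0, -3.75, -1.14, 0, 0, -3.75, -1.14, 0, 0, -3.75, -1.14, 0, 0, -3.75, -1.14, 0, 0, -3.75, -1.14, 0, 0, -3.75, -1.14, 0, 0, -3.75, -1.14, 0, 0, -3.75, -1.14, 0, 0, -3.75, -1.14, 0, 0, -3.75, -1.14, 0, 0, 0, 0, 0, 0, 0, 0, 0, 0, 0, 0, 0, 0],
  grip=100,
)

```text
time: 28.75
position: [0.4329, -0.3381, 0.1967]
ee_rot: [0.707, 0.708, 0.0, -0.0]
force: [-0.1, 0.1, -0.3]
grip_width: 0.093
gripper_force: 0.0
```

Emit:
move_arm(
  targets=[0, 0, 2, 0, 0, 0, 2, 0, 0, 0, 2, 0, 0, 0, 2, 0, 0, 0, 2, 0, 0, 0, 1.5, 0, 0, 0, 0.9, 0, 0, 0, 0, 0, 0, 0, 0, 0],
)

```text
time: 29.65
position: [0.433, -0.3389, 0.0733]
ee_rot: [0.707, 0.708, 0.0, 0.0]
force: [0.6, -0.3, 0.4]
grip_width: 0.0927
gripper_force: 0.0
```

Emit:
move_arm(
  targets=[0, 0, 0, 0, 0, 0, 0, 0, 0, 0, 0, 0, 0, 0, 0, 0, 0, 0, 0, 0, 0, 0, 0, 0, 0, 0, 0, 0],
  grip=0,
)

```text
time: 30.35
position: [0.4326, -0.3389, 0.0727]
ee_rot: [0.707, 0.707, -0.0, -0.0]
force: [-0.4, -0.9, 0.8]
grip_width: 0.0535
gripper_force: 29.9
```

Emit:
move_arm(
  targets=[0, 0, 0, 0, 0, 0, -1, 0, 0, 0, -2, 0, 0, 0, -3, 0, 0, 0, -3, 0, 0, 0, -3, 0, 0, 0, -1.5, 0, 0, 0, 0, 0, 1, 0, 0, 0, 2, 0.3, 0, 0, 3, 0.5, 0, 0, 3.5, 0.5, 0, 0, 3.5, 0.6, 0, 0, 3.5, 0.6, 0, 0, 3.5, 0.6, 0, 0, 3.5, 0.6, 0, 0, 3.5, 0.6, 0, 0, 3.5, 0.6, 0, 0, 3.5, 0.6, 0, 0],
)

```text
time: 32.25
position: [0.4864, 0.0032, 0.2057]
ee_rot: [0.707, 0.708, -0.001, -0.001]
force: [0.2, -0.1, -0.0]
grip_width: 0.0538
gripper_force: 29.9
```

Emit:
move_arm(
  targets=[3.5, 0.5, 0, 0, 3.5, 0.5, 0, 0, 3, 0.4, 0, 0, 1.5, 0, 0, 0, 0.8, 0, 0, 0, 0, 0, 0, 0, 0, 0, 0, 0, 0, 0, 0, 0],
)

```text
time: 33.05
position: [0.5012, 0.1233, 0.2076]
ee_rot: [0.707, 0.707, -0.0, 0.0]
force: [-0.5, -0.8, -0.6]
grip_width: 0.0532
gripper_force: 29.9
```

```bash
python3 crop.py side 185 95 100 95 6 s8
```

```text
tcp [0.5012 0.1233 0.2077] tip px [226.8 129.3] tips [236.2 127.6] [217.2 131.1]
```

View pics/s8.png

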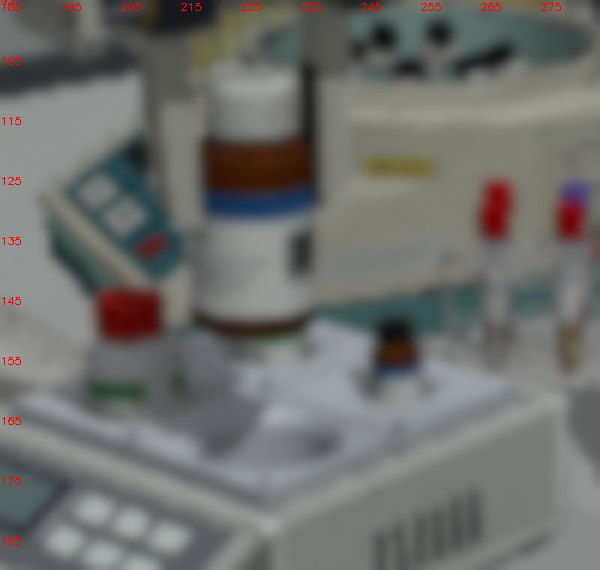

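c is seated (250,155) and d is seated. e hangs upright at (228,128) over its bore. Nudging 1 mm and lowering.

Emit:
move_arm(
  targets=[0.07, 0.12, 1, 0, 0, 0, 2, 0, 0, 0, 2, 0, 0, 0, 1, 0, 0, 0, 1, 0, 0, 0, 1, 0, 0, 0, 0.8, 0, 0, 0, 0.5, 0, 0, 0, 0.5, 0, 0, 0, 0, 0, 0, 0, 0, 0],
)

```text
time: 34.2
position: [0.5025, 0.125, 0.1099]
ee_rot: [0.707, 0.707, 0.0, 0.0]
force: [-0.7, 0.4, -1.5]
grip_width: 0.0527
gripper_force: 29.9
```

Emit:
move_arm(
  targets=[0, 0, 0.1, 0, 0, 0, 0, 0],
)

```text
time: 34.4
position: [0.5025, 0.1249, 0.1088]
ee_rot: [0.707, 0.707, 0.0, 0.0]
force: [0.3, -0.1, -1.9]
grip_width: 0.0534
gripper_force: 29.9
```

Emit:
move_arm(
  targets=[0, 0, 0, 0, 0, 0, 0, 0, 0, 0, 0, 0, 0, 0, 0, 0, 0, 0, 0, 0, 0, 0, -1, 0, 0, 0, -2, 0, 0, 0, -3, 0, 0, 0, -3, 0, 0, 0, -3, 0, -3, 0, 0, 0, -4, 0, 0, 0, -4, 0, 0, 0, -4, 0, 0, 0, -4, 0, 0, 0, -4, 0, 0, 0, -4, 0, 0, 0, -3, 0, 0, 0, 0, 0, 0, 0],
  grip=78,
)

```text
time: 36.3
position: [0.5024, -0.178, 0.2292]
ee_rot: [0.708, 0.706, -0.0, 0.0]
force: [-0.2, 0.3, 0.3]
grip_width: 0.0722
gripper_force: 0.0
```

```bash
python3 - <<'E'
from h import *
a=get_image('top');b=get_image('side')
A=cv2.resize(a['color'][150:270,95:225],None,fx=3,fy=3,interpolation=cv2.INTER_CUBIC)
B=cv2.resize(b['color'][110:230,170:300],None,fx=3,fy=3,interpolation=cv2.INTER_CUBIC)
for p,h in(((.5811,.1485),.113),((.5569,.2265),.124),((.4782,.203),.129),((.5027,.1244),.140)):
    u=(proj(a,[*p,h])-[95,150]+.5)*3; cv2.circle(A,tuple(u.round().astype(int)),2,(0,255,0),-1)
    u=(proj(b,[*p,h])+[.8,1.6]-[170,110]+.5)*3; cv2.circle(B,tuple(u.round().astype(int)),2,(0,255,0),-1)
cv2.imwrite('pics/f.png',np.hstack([A,B]));cv2.imwrite('pics/ftop.png',a['color']);print(get_state()['position'])
E
```

```text
[ 0.50261714 -0.17538738  0.22912484]
```

View pics/f.png

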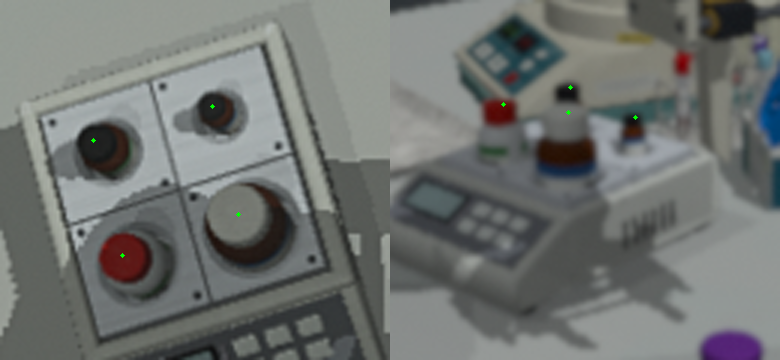

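All four bottles are upright. Each cap top sits within about 1 px of its fully seated position in both views, and the arm is clear. Handing in.

```bash
python3 -c "
from cell import sign_off;print(sign_off())"
```

```text
the job is handed in; nothing more can be done
None
```

All four reagent bottles were placed upright in their matching bores and released, with the final pictures agreeing with fully seated positions. The dish was not touched, and the job is handed in at about 36 s; no verdict came back.

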